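# Bring the pot's handle round to the pointer gauge

## Robot

A 7-joint arm with a two-finger parallel gripper is mounted at the origin on the work surface. World frame = base frame: x ahead of the robot, y to its left, z up, the work surface at z = 0. Lengths are in mm, angles in rad, forces in N, time in s.
With the tool pointing down it reaches from about 400 to 875 mm from the base axis. Payload 4.4 kg.
Tool frame: the origin (TCP) lies midway between the tips of the shut fingers; the grasp point (between the pads) lies 19 mm behind it; z points along the fingers, y is the line along which they close (so a half turn about z gives the same grasp; the last joint's range is limited). The gripper opens to 85 mm and grips with 20 to 120 N. Pads are 22 mm wide; open, the fingers measure 114 mm over their backs; the gripper's body (76 mm by 85 mm) begins 54 mm behind the grasp point. The pads swing forward as they close: fully open they stand 13 mm farther back than shut.
Start: joints at [-1.293, 0.628, 0.038, 1.517, -0.027, 0.996, -0.02], TCP at [219.07, 611.986, 202.213] pointing down, gripper open.
Joint ranges: [-3.06, 3.06], [-0.37, 2.12], [-1.25, 1.32], [0.18, 2.47], [-1.1, 4.24], [0.23, 1.98], [-2.94, 2.94]. Speed limits (rad/s): [2.57, 2.57, 3.14, 3.14, 3.14, 3.14, 3.14].

## Interface

Orientations are given as [roll, pitch, yaw] about the fixed x, y, z axes, in that order (R = Rz(yaw) Ry(pitch) Rx(roll)).
In Python, from cell import read_state, get_image, finish_job gives the robot as it stands.
- The arm moves only by the tool send_rows, never from a script. Its argument "series" is a list of rows, each an object of numbers: "ax", "ay", "az": the turn, a rotation vector about the tool's x, y, z in rad; "dx", "dy", "dz": the shift along the tool's x, y, z in cm; "hand": the closure, from 0 (fully open) to 1 (shut). In form: [{"ax": .., "ay": .., "az": .., "dx": .., "dy": .., "dz": .., "hand": ..}, ...]. A call has 1 to 10 rows; each row is the pose to reach, as a shift and turn from the pose commanded when the call began, along the tool's axes at that moment; what a row does not reach only later rows make up. A row lasts 1/10 s, in which the tool goes at most 50 mm and 8.59 degrees, less where a joint would pass 70% of its speed; a pose out of reach is approached as far as the arm can. A call with a gripper value outside its range is refused whole. The fingers move at their own pace and stop on an object; the grip force is fixed at half the most. Time passes only in rows, so rows that repeat a pose let the fingers close. It gives the time, the measured TCP pose, the force, the opening and the grip force at its end, in the units of the state.
- read_state(): the state, without advancing time (a new reading comes with each control period).
- get_image(name): name is "scene" or "side" or "wrist"; returns a dict with "pixels" (384x512x3 uint8, red, green, blue), "mtx" (3x3 intrinsics, pixels), "R" (3x3) and "t" (3): a world point X has camera coordinates R X + t. Camera axes: x right, y down, z forward; pixel columns grow to the right and rows downward; lengths in mm; the calibration is good to about 2 mm. A picture is of the moment at which its call begins. There is no depth.
- finish_job(): hands the job in; it is judged then, once.
The state is a dict: "clock": time; "qpos": joint angles; "qd": joint speeds; "tau": joint torques, N m; "eef_pos": TCP position; "tool_rot": TCP orientation; "force": force on the tool from outside, world axes, zero at the start; "torque": the same for the moment, N m; "width": finger opening in mm; "gripper_force": force on a finger pad.
Only numpy, scipy, OpenCV 4.12 (cv2) and the standard library are available. Lean on these libraries where they do the work, as an engineer would, in place of code of your own. Each camera call takes 0.05 s, during which the arm holds its last target. There are 200 camera calls.

## Task

The unfired pot on the banding wheel is to be marked at its handle: push with a fingertip on the wheel's spokes to turn the wheel until the pot's handle points straight at the post of the pointer gauge, then push the gauge's pointer round its post with a fingertip until it points straight at the handle. Touch neither the pot nor the round head it stands on, pick nothing up, leave the things lying about where they are, and finish with the wheel and the pointer at rest.

Things in the scene. Friction and masses are not known exactly. Their poses are not given: they have to be found in the camera images.
- stand: fixed foot of the banding wheel, 140 mm across; origin on the table, on the wheel's vertical turning axis; its axes are parallel to the robot's. It may stand on the robot's left or right, the gauge on the other side
- wheel (a joint): angle of the turning part, rad, counter-clockwise from above positive; free for more than a turn either way. The four spokes lie at value + 0, 90, 180 and 270 degrees from the robot's +x. Stiff bearing: about 1 N at a spoke's end turns it, and it stays where it is left
- wheel_head (a point): centre of the top of the wheel's round wooden head, 70 mm above the table, on the turning axis; the head is 176 mm across, its underside 59 mm above the table, and turns with the spokes. Not to be touched
- wheel_centre (a point): on the turning axis at the height of the spokes' centrelines, 50 mm above the table. Four level round steel spokes 12 mm thick stick out under the head, free from 88 mm (edge of the head) to 165 mm from the axis, each ending in a ball 18 mm across
- pot: white unfired lidded pot, about 0.6 kg, standing loose on the centre of the head and riding round with it by friction: 116 mm across the lid, 89 mm tall over its knob (top 159 mm above the table), with one loop handle. Origin under its centre, +x points to the handle, z up. Not to be touched
- handle_tip (a point): outermost point of the pot's handle, 95 mm from the pot's axis, 104 mm above the table; its axes are the pot's
- gauge: fixed gauge: round steel foot 84 mm across and 22 mm high, with an upright post 14 mm thick; origin on the table under the post's axis
- pointer (a joint): angle of the pointer about the post, rad: 0 when it points straight towards the robot's side (-x), counter-clockwise from above positive, stops at -3 and +3. Light friction: about 0.6 N at mid-length turns it, and it stays where it is left
- pointer_hub (a point): on the post's axis at the pointer's height, 111 mm above the table; its +x points along the pointer towards the tip, z up. The hub is 24 mm across and the highest part of the gauge, 120 mm above the table
- pointer_tip (a point): tip of the pointer, 108 mm from the post's axis, 111 mm above the table; the pointer is a level steel bar 8 mm wide and 10 mm high from the hub to 90 mm, then a cone 18 mm long
- glaze_jar: closed clear glass jar, 52 mm across, 75 mm tall, beside the gauge; origin under its centre; loose, not to be moved
- wood_rib: flat round wooden rib, 56 mm across, 10 mm thick, lying near the gauge; origin under its centre; loose, not to be moved
- wood_knife: wooden modelling knife about 195 mm long, 10 mm thick, lying between robot base and wheel; origin under its handle's centre; loose, not to be moved
- cup: white mug, 72 mm across, 75 mm tall, on the right; origin under its centre; loose, not to be moved
- mould_ring: plaster ring, 140 mm across, 45 mm high, far left; origin under its centre; loose, not to be moved
- slip_pot: open white pot, 110 mm across, 100 mm tall, far right; origin under its centre; loose, not to be moved
- tin: plain metal can, 60 mm across, 90 mm tall, on the left; origin under its centre; loose, not to be moved
Things that resemble listed ones, but are neither listed nor needed, are in the scene too. Leave any red or yellow look-alike of the gauge alone.

How it is judged (in metres and radians):
On the way, in this order (a step that is already met when the one before it is completed fails the run):
1. the pot's handle points at the gauge post (y of pointer_hub in the frame of pot between -0.035 and 0.035 m and x of pointer_hub in the frame of pot above 0.1 m), for 0.3 s.
2. the pointer points at the handle (all of step 1 and y of handle_tip in the frame of pointer_hub between -0.02 and 0.02 m and x of handle_tip in the frame of pointer_hub above 0.02 m), for 0.3 s.
At the end, for the whole second after the job is handed in: The line from the pot's axis through its handle passes within 35 mm of the gauge post; the pointer's line passes within 20 mm of the outermost point of the handle, tip towards it; wheel and pointer at rest; pot upright, within 12 mm of the head's centre (all of step 2 and velocity of joint wheel between -0.03 and 0.03 rad/s and velocity of joint pointer between -0.05 and 0.05 rad/s and horizontal distance between pot and stand below 0.012 m and z of pot in the frame of stand between 0.065 and 0.078 m and angle between pot's own z axis and vertical below 0.08 rad); the robot touches nothing.
It fails at once if the robot touches the pot (contact force between any of the fingers, the arm and pot above 0.3 N).
It fails at once if the robot touches the wheel's head (contact force between any of the fingers, the arm and head_disc above 0.3 N).
It fails at once if the pot is lifted, tipped or shifted off the middle of the head (z of pot in the frame of stand above 0.08 m or angle between pot's own z axis and vertical above 0.12 rad or horizontal distance between pot and stand above 0.015 m).
It fails at once if a thing lying about is moved or picked up (distance of any of glaze_jar, wood_rib, wood_knife, cup, mould_ring, slip_pot, tin from where it was at the start of the episode above 0.02 m).
It also fails if it takes over 72 s, if anything falls off the work surface, if the arm or the gripper's body presses on something with over 40 N, if the wrist force passes 120 N, or if a joint passes its speed limit or range.

## Working session

There is one attempt and no reset: what is moved stays moved. The work goes in short steps, Python scripts to look and compute and a tool call to move; the robot and the scene stay as the last step left them, time stands still between calls to the robot, and variables do not carry over. Pictures are saved under pics/ and viewed, at most 10 in all, crops included, and the job is handed in when it is done.

Besides the shell and the picture viewer there is one more tool, called after ">>>" by a JSON object that holds its "api" and its "payload", one argument or row to a line. send_rows: Moves the arm, as the interface text tells. Its arguments: {"type":"object","properties":{"series":{"type":"array","items":{"type":"object","properties":{"ax":{"type":"number"},"ay":{"type":"number"},"az":{"type":"number"},"dx":{"type":"number"},"dy":{"type":"number"},"dz":{"type":"number"},"hand":{"type":"number"}}}}},"required":["series"]}

```bash
ls; mkdir -p pics; python3 - <<'E'
from cell import *
import cv2,numpy as np
s=read_state();print(s['clock'],s['eef_pos'],s['tool_rot'],s['width'])
for n in("scene","side"):
    d=get_image(n);cv2.imwrite(f'pics/{n}0.png',d['pixels'][:,:,::-1]);np.savez(f'{n}0.npz',**d);print(n,(-d['R'].T@d['t']).round())
E
```

```text
pics
0.0 [218.83914763 611.34278956 201.29253475] [-3.13971415e+00  2.79864763e-06  2.79778520e+00] 85.05063089637312
scene [1180.  157. 1169.]
side [ 223. 1181.  963.]
```

View pics/scene0.png

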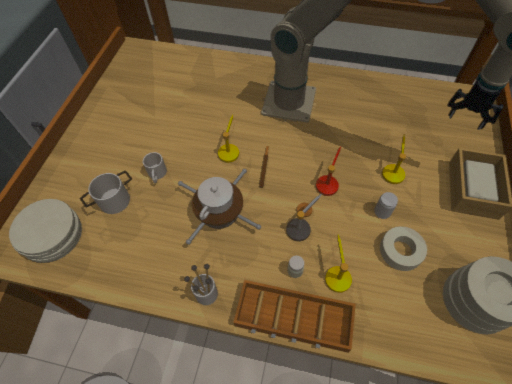

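View pics/side0.png

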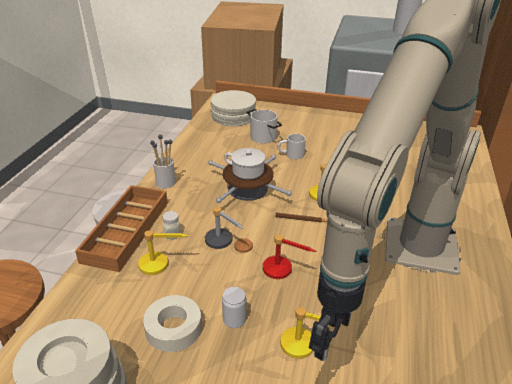

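The scene view shows the wheel and pot at about (217,203). The gauge candidates are a dark steel one at (298,229), a red one at (327,185), and yellow ones at (228,152), (394,173) and (338,278). The dark steel one fits, because red and yellow are look-alikes, and the jar (297,266) and rib (305,208) lie beside it. I'll confirm this in an enlarged crop.

```bash
python3 - <<'E'
import cv2,numpy as np
a=cv2.imread('pics/scene0.png')[140:290,165:365]
cv2.imwrite('pics/c1.png',cv2.resize(a,None,fx=4,fy=4,interpolation=cv2.INTER_CUBIC))
a=cv2.imread('pics/side0.png')[130:270,150:350]
cv2.imwrite('pics/c2.png',cv2.resize(a,None,fx=4,fy=4,interpolation=cv2.INTER_CUBIC))
E
```

```text
(no output)
```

View pics/c1.png

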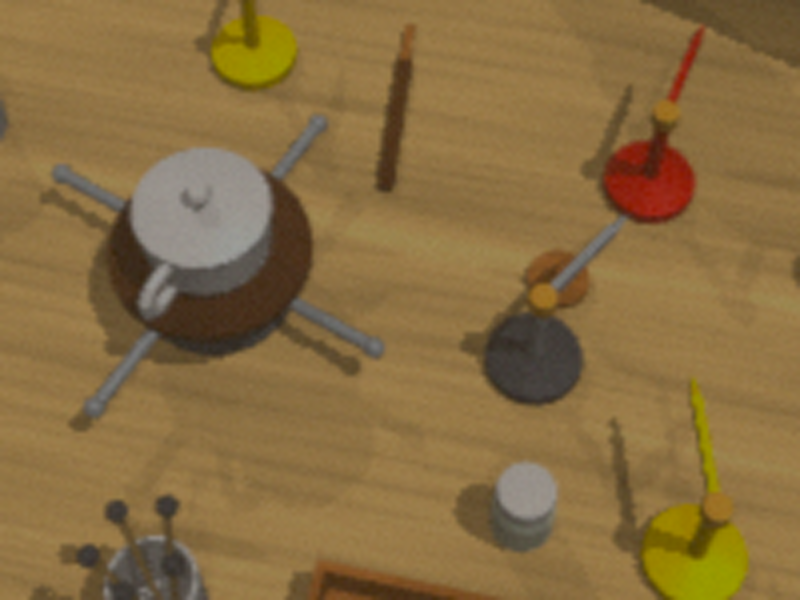

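View pics/c2.png

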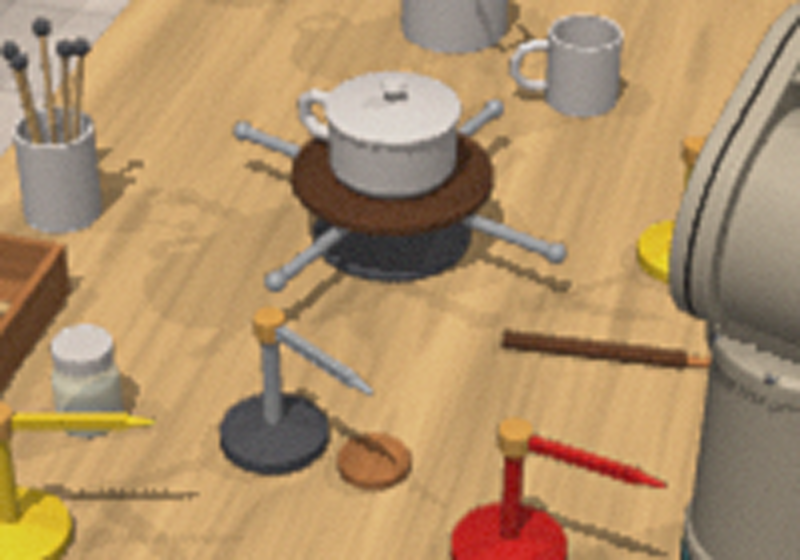

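The crops confirm it. The dark steel gauge has its hub at crop1 (543,298) and tip at (624,218). Spoke balls are at (62,173), (318,122), (375,347) and (95,408), and the handle tip is at (152,300). Next I'll turn these into positions.

```bash
cat > h.py <<'E'
import numpy as np
def at(d,uv,z):
    r=d['R'].T@np.linalg.inv(d['mtx'])@np.array([*uv,1.]);c=-d['R'].T@d['t']
    return c+r*(z-c[2])/r[2]
def proj(d,X):
    p=d['mtx']@(d['R']@np.asarray(X,float)+d['t']);return p[:2]/p[2]
E
python3 - <<'E'
from h import *
A=np.load('scene0.npz');B=np.load('side0.npz')
def a(u,v,z):return at(A,(165+u/4,140+v/4),z)
def b(u,v,z):return at(B,(150+u/4,130+v/4),z)
def pr(n,*p):print(n,*[q[:2].round() for q in p])
ba=[a(*p,50) for p in((62,173),(318,122),(375,347),(95,408))]
bb=[b(*p,50) for p in((494,108),(557,252),(277,280),(243,130))]
pr('balls',*ba,*bb)
for q in(ba,bb):
    c=np.mean(q,0);an=[np.degrees(np.arctan2(*(p-c)[1::-1])).round(1) for p in q];pr('c',c);print(an)
pr('hub',a(543,294,120),b(268,316,120));pr('tip',a(624,218,111),b(370,392,111))
pr('handle',a(147,300,104),b(302,100,104))
pr('knob',a(196,190,159),b(395,94,159))
pr('foot gauge',a(533,358,11),b(274,432,11))
pr('jar',a(526,488,75),b(83,345,75));pr('rib',a(558,278,10),b(374,460,10))
pr('knife',a(385,188,10),a(408,28,10));pr('yellow',a(254,48,10))
pr('red foot, hub, tip',a(649,180,10),a(665,112,120),a(700,30,111));pr('yel2 hub tip',a(715,505,120),a(695,380,111))
E
```

```text
balls [ 533. -298.] [431. -88.] [642.  14.] [ 745. -196.] [ 529. -303.] [427. -92.] [638.   8.] [ 740. -202.]
c [ 588. -142.]
[np.float64(-109.2), np.float64(160.9), np.float64(70.7), np.float64(-19.1)]
c [ 583. -147.]
[np.float64(-109.3), np.float64(160.7), np.float64(70.7), np.float64(-19.3)]
hub [602. 143.] [599. 142.]
tip [512. 196.] [506. 195.]
handle [ 666. -168.] [ 676. -182.]
knob [ 589. -143.] [ 576. -125.]
foot gauge [605. 143.] [597. 145.]
jar [747. 157.] [741. 159.]
rib [523. 152.] [515. 154.]
knife [463. -18.] [276. -37.]
yellow [ 332. -179.]
red foot, hub, tip [403. 217.] [405. 216.] [302. 236.]
yel2 hub tip [748. 295.] [646. 270.]
```

>>> {"api": "send_rows", "payload": {
  "series": [
    {"dx": -1, "dy": -1.2, "hand": 0.5},
    {"dx": -3, "dy": -3.6, "hand": 1},
    {"dx": -5.3, "dy": -6.4, "hand": 1},
    {"dx": -7.8, "dy": -9.3, "hand": 1},
    {"dx": -10.4, "dy": -12.4, "hand": 1},
    {"dx": -13, "dy": -15.5, "hand": 1},
    {"dx": -15.6, "dy": -18.6, "hand": 1},
    {"dx": -18.2, "dy": -21.7, "hand": 1},
    {"dx": -20.8, "dy": -24.8, "hand": 1},
    {"dx": -23.2, "dy": -27.6, "hand": 1}
  ]
}}

```text
invalid input at $.series[0]: expected keys ax, ay, az, dx, dy, dz, hand
```

>>> {"api": "send_rows", "payload": {
  "series": [
    {"dx": -2.6, "dy": -3.1, "hand": 1},
    {"dx": -5.2, "dy": -6.2, "hand": 1},
    {"dx": -7.8, "dy": -9.3, "hand": 1},
    {"dx": -10.4, "dy": -12.4, "hand": 1},
    {"dx": -13, "dy": -15.5, "hand": 1},
    {"dx": -15.6, "dy": -18.6, "hand": 1},
    {"dx": -18.2, "dy": -21.7, "hand": 1},
    {"dx": -20.8, "dy": -24.8, "hand": 1},
    {"dx": -22.4, "dy": -26.7, "hand": 1},
    {"dx": -23.2, "dy": -27.7, "hand": 1}
  ]
}}

```text
invalid input at $.series[0]: expected keys ax, ay, az, dx, dy, dz, hand
```

```bash
python3 - <<'E'
from cell import *
import cv2,numpy as np
s=read_state();print(s['clock'],s['eef_pos'],s['tool_rot'],s['width'],s['qpos'],s['force'])
d=get_image('side');e=get_image('wrist')
cv2.imwrite('pics/s1.png',np.hstack([cv2.resize(d['pixels'],(400,300)),cv2.resize(e['pixels'],(400,300))])[:,:,::-1])
np.savez('side1.npz',**d);np.savez('wrist1.npz',**e)
E
```

```text
0.1 [218.86416819 611.38746975 201.39329832] [-3.13988361e+00  3.68254325e-05  2.79777854e+00] 85.42575286609339 [-1.29280157  0.62922807  0.03845314  1.51828215 -0.02698142  0.99631006
 -0.0200224 ] [ 0.03517913 -0.71490392 -0.18723043]
```

View pics/s1.png

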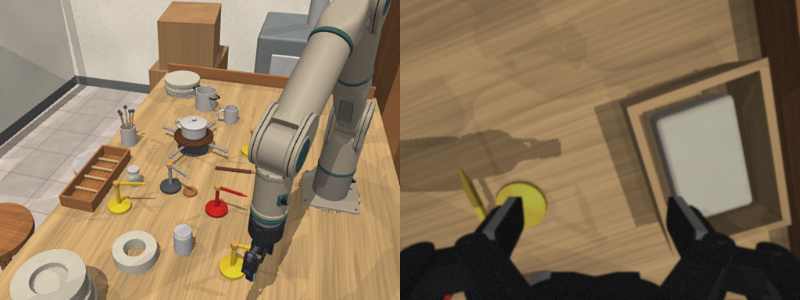

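The calls were refused because every row needs all seven keys, so the arm hasn't moved. The picture shows it still at the start pose.

>>> {"api": "send_rows", "payload": {
  "series": [
    {"ax": 0, "ay": 0, "az": 0, "dx": -1, "dy": -1.2, "dz": 0, "hand": 0.5},
    {"ax": 0, "ay": 0, "az": 0, "dx": -3, "dy": -3.6, "dz": 0, "hand": 1},
    {"ax": 0, "ay": 0, "az": 0, "dx": -5.3, "dy": -6.4, "dz": 0, "hand": 1},
    {"ax": 0, "ay": 0, "az": 0, "dx": -7.8, "dy": -9.3, "dz": 0, "hand": 1},
    {"ax": 0, "ay": 0, "az": 0, "dx": -10.4, "dy": -12.4, "dz": 0, "hand": 1},
    {"ax": 0, "ay": 0, "az": 0, "dx": -13, "dy": -15.5, "dz": 0, "hand": 1},
    {"ax": 0, "ay": 0, "az": 0, "dx": -15.6, "dy": -18.6, "dz": 0, "hand": 1},
    {"ax": 0, "ay": 0, "az": 0, "dx": -18.2, "dy": -21.7, "dz": 0, "hand": 1},
    {"ax": 0, "ay": 0, "az": 0, "dx": -20.8, "dy": -24.8, "dz": 0, "hand": 1},
    {"ax": 0, "ay": 0, "az": 0, "dx": -23.2, "dy": -27.6, "dz": 0, "hand": 1}
  ]
}}

```text
clock: 1.2
eef_pos: [344.8, 272.0, 202.3]
tool_rot: [-3.141, 0.0, 2.797]
force: [0.8, 0.6, -0.6]
width: -0.4
gripper_force: 0.0
```

>>> {"api": "send_rows", "payload": {
  "series": [
    {"ax": 0, "ay": 0, "az": 0, "dx": -2.6, "dy": -3.1, "dz": 0, "hand": 1},
    {"ax": 0, "ay": 0, "az": 0, "dx": -5.2, "dy": -6.2, "dz": 0, "hand": 1},
    {"ax": 0, "ay": 0, "az": 0, "dx": -7.8, "dy": -9.3, "dz": 0, "hand": 1},
    {"ax": 0, "ay": 0, "az": 0, "dx": -10.4, "dy": -12.4, "dz": 0, "hand": 1},
    {"ax": 0, "ay": 0, "az": 0, "dx": -13, "dy": -15.5, "dz": 0, "hand": 1},
    {"ax": 0, "ay": 0, "az": 0, "dx": -15.6, "dy": -18.6, "dz": 0, "hand": 1},
    {"ax": 0, "ay": 0, "az": 0, "dx": -18.2, "dy": -21.7, "dz": 0, "hand": 1},
    {"ax": 0, "ay": 0, "az": 0, "dx": -20.8, "dy": -24.8, "dz": 0, "hand": 1},
    {"ax": 0, "ay": 0, "az": 0, "dx": -22.4, "dy": -26.7, "dz": 0, "hand": 1},
    {"ax": 0, "ay": 0, "az": 0, "dx": -23.2, "dy": -27.7, "dz": 0, "hand": 1}
  ]
}}

```text
clock: 2.2
eef_pos: [470.0, -67.7, 202.2]
tool_rot: [-3.141, 0.001, 2.794]
force: [-0.3, 0.3, 0.0]
width: -0.0
gripper_force: 0.0
```

```bash
python3 - <<'E'
from cell import *
import cv2,numpy as np
s=read_state();print(s['clock'],s['eef_pos'],s['tool_rot'],s['width'],s['qpos'].round(2),s['force'])
d=get_image('side');e=get_image('wrist')
cv2.imwrite('pics/s2.png',np.hstack([cv2.resize(d['pixels'],(400,300)),cv2.resize(e['pixels'],(400,300))])[:,:,::-1])
np.savez('side1.npz',**d);np.savez('wrist1.npz',**e)
E
```

```text
2.2 [470.02912751 -67.69176036 202.20192055] [-3.14095385e+00  7.10526341e-04  2.79413484e+00] -0.0030941971344620707 [-0.02  0.38  0.15  1.99 -0.08  0.77  1.39] [-0.34749603  0.32520424  0.02716486]
```

View pics/s2.png

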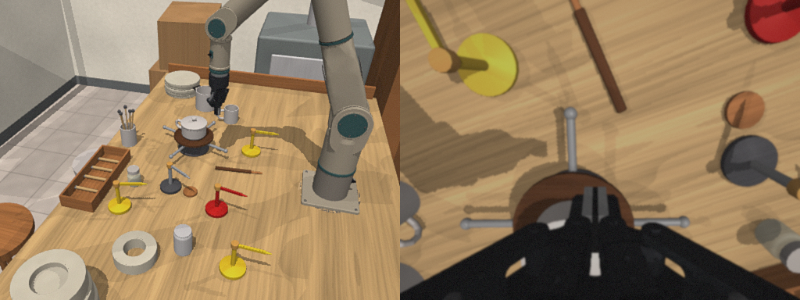

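```bash
python3 - <<'E'
from h import *
e=np.load('wrist1.npz');k=300/384
print('campos',(-e['R'].T@e['t']).round())
for n,p in dict(tcp=(470,-67.7,202),down=(470,-67.7,50),ball=(429,-90,50),pred_c=(585,-145,50)).items():print(n,(proj(e,p)*k+[400,0]).round())
E
```

```text
campos [399. -44. 374.]
tcp [597. 181.]
down [596. 136.]
ball [570. 113.]
pred_c [574. 223.]
```

```bash
cat >> h.py <<'E'
def rows(pts,start):  # world xy -> tool dx,dy in cm
    y=2.7978;x=np.array([np.cos(y),np.sin(y)]);w=np.array([np.sin(y),-np.cos(y)])
    return [(round(float((p-start)@x)/10,1),round(float((p-start)@w)/10,1)) for p in pts]
def arc(c,r,degs,start):
    t=np.radians(degs);return rows(np.c_[c[0]+r*np.cos(t),c[1]+r*np.sin(t)],start)
E
python3 - <<'E'
from h import *
c=np.array([585,-145]);P=lambda a,r=138.4:c+r*np.array([np.cos(np.radians(a)),np.sin(np.radians(a))])
for k in range(4):
    a0=146.2+25*k;print(a0,arc(c,138.4,a0+2.5*np.arange(1,11),P(a0)))
E
```

```text
146.2 [(0.1, -0.6), (0.2, -1.2), (0.3, -1.8), (0.4, -2.4), (0.4, -3.0), (0.4, -3.6), (0.4, -4.2), (0.3, -4.8), (0.3, -5.4), (0.2, -6.0)]
171.2 [(-0.1, -0.6), (-0.3, -1.2), (-0.5, -1.8), (-0.7, -2.3), (-0.9, -2.9), (-1.1, -3.4), (-1.4, -4.0), (-1.7, -4.5), (-2.0, -5.0), (-2.4, -5.5)]
196.2 [(-0.4, -0.5), (-0.7, -0.9), (-1.2, -1.4), (-1.6, -1.8), (-2.0, -2.2), (-2.5, -2.6), (-3.0, -3.0), (-3.5, -3.3), (-4.0, -3.7), (-4.5, -4.0)]
221.2 [(-0.5, -0.3), (-1.1, -0.5), (-1.6, -0.8), (-2.2, -1.0), (-2.8, -1.2), (-3.4, -1.3), (-3.9, -1.5), (-4.5, -1.6), (-5.1, -1.7), (-5.7, -1.7)]
```

>>> {"api": "send_rows", "payload": {
  "series": [
    {"ax": 0, "ay": 0, "az": 0, "dx": 0, "dy": 0, "dz": 2, "hand": 1},
    {"ax": 0, "ay": 0, "az": 0, "dx": 0, "dy": 0, "dz": 5, "hand": 1},
    {"ax": 0, "ay": 0, "az": 0, "dx": 0, "dy": 0, "dz": 8, "hand": 1},
    {"ax": 0, "ay": 0, "az": 0, "dx": 0, "dy": 0, "dz": 11, "hand": 1},
    {"ax": 0, "ay": 0, "az": 0, "dx": 0, "dy": 0, "dz": 13, "hand": 1},
    {"ax": 0, "ay": 0, "az": 0, "dx": 0, "dy": 0, "dz": 14.5, "hand": 1},
    {"ax": 0, "ay": 0, "az": 0, "dx": 0, "dy": 0, "dz": 15.6, "hand": 1},
    {"ax": 0, "ay": 0, "az": 0, "dx": 0, "dy": 0, "dz": 16.2, "hand": 1}
  ]
}}

```text
clock: 3.1
eef_pos: [468.9, -63.5, 39.5]
tool_rot: [3.141, -0.002, 2.8]
force: [0.2, 0.0, 1.3]
width: 0.2
gripper_force: 0.0
```

>>> {"api": "send_rows", "payload": {
  "series": [
    {"ax": 0, "ay": 0, "az": 0, "dx": 0.1, "dy": -0.6, "dz": 0, "hand": 1},
    {"ax": 0, "ay": 0, "az": 0, "dx": 0.2, "dy": -1.2, "dz": 0, "hand": 1},
    {"ax": 0, "ay": 0, "az": 0, "dx": 0.2, "dy": -1.8, "dz": 0, "hand": 1},
    {"ax": 0, "ay": 0, "az": 0, "dx": 0.3, "dy": -2.4, "dz": 0, "hand": 1},
    {"ax": 0, "ay": 0, "az": 0, "dx": 0.3, "dy": -3, "dz": 0, "hand": 1},
    {"ax": 0, "ay": 0, "az": 0, "dx": 0.3, "dy": -3.6, "dz": 0, "hand": 1},
    {"ax": 0, "ay": 0, "az": 0, "dx": 0.3, "dy": -4.2, "dz": 0, "hand": 1},
    {"ax": 0, "ay": 0, "az": 0, "dx": 0.2, "dy": -4.8, "dz": 0, "hand": 1},
    {"ax": 0, "ay": 0, "az": 0, "dx": 0.1, "dy": -5.4, "dz": 0, "hand": 1},
    {"ax": 0, "ay": 0, "az": 0, "dx": 0, "dy": -6, "dz": 0, "hand": 1}
  ]
}}

```text
clock: 4.1
eef_pos: [449.3, -122.1, 40.2]
tool_rot: [3.142, 0.0, 2.798]
force: [-0.4, -0.2, -0.4]
width: -0.0
gripper_force: 0.0
```

>>> {"api": "send_rows", "payload": {
  "series": [
    {"ax": 0, "ay": 0, "az": 0, "dx": -0.1, "dy": -0.6, "dz": 0, "hand": 1},
    {"ax": 0, "ay": 0, "az": 0, "dx": -0.3, "dy": -1.2, "dz": 0, "hand": 1},
    {"ax": 0, "ay": 0, "az": 0, "dx": -0.5, "dy": -1.8, "dz": 0, "hand": 1},
    {"ax": 0, "ay": 0, "az": 0, "dx": -0.7, "dy": -2.3, "dz": 0, "hand": 1},
    {"ax": 0, "ay": 0, "az": 0, "dx": -0.9, "dy": -2.9, "dz": 0, "hand": 1},
    {"ax": 0, "ay": 0, "az": 0, "dx": -1.1, "dy": -3.4, "dz": 0, "hand": 1},
    {"ax": 0, "ay": 0, "az": 0, "dx": -1.4, "dy": -4, "dz": 0, "hand": 1},
    {"ax": 0, "ay": 0, "az": 0, "dx": -1.7, "dy": -4.5, "dz": 0, "hand": 1},
    {"ax": 0, "ay": 0, "az": 0, "dx": -2, "dy": -5, "dz": 0, "hand": 1},
    {"ax": 0, "ay": 0, "az": 0, "dx": -2.4, "dy": -5.5, "dz": 0, "hand": 1}
  ]
}}

```text
clock: 5.1
eef_pos: [453.3, -181.8, 40.2]
tool_rot: [3.142, -0.0, 2.798]
force: [-0.6, -0.7, -0.0]
width: -0.1
gripper_force: 0.0
```

>>> {"api": "send_rows", "payload": {
  "series": [
    {"ax": 0, "ay": 0, "az": 0, "dx": -0.4, "dy": -0.5, "dz": 0, "hand": 1},
    {"ax": 0, "ay": 0, "az": 0, "dx": -0.7, "dy": -0.9, "dz": 0, "hand": 1},
    {"ax": 0, "ay": 0, "az": 0, "dx": -1.2, "dy": -1.4, "dz": 0, "hand": 1},
    {"ax": 0, "ay": 0, "az": 0, "dx": -1.6, "dy": -1.8, "dz": 0, "hand": 1},
    {"ax": 0, "ay": 0, "az": 0, "dx": -2, "dy": -2.2, "dz": 0, "hand": 1},
    {"ax": 0, "ay": 0, "az": 0, "dx": -2.5, "dy": -2.6, "dz": 0, "hand": 1},
    {"ax": 0, "ay": 0, "az": 0, "dx": -3, "dy": -3, "dz": 0, "hand": 1},
    {"ax": 0, "ay": 0, "az": 0, "dx": -3.5, "dy": -3.3, "dz": 0, "hand": 1},
    {"ax": 0, "ay": 0, "az": 0, "dx": -4, "dy": -3.7, "dz": 0, "hand": 1},
    {"ax": 0, "ay": 0, "az": 0, "dx": -4.5, "dy": -4, "dz": 0, "hand": 1}
  ]
}}

```text
clock: 6.1
eef_pos: [482.5, -234.8, 40.2]
tool_rot: [-3.142, 0.0, 2.798]
force: [0.6, 0.5, -0.4]
width: 0.1
gripper_force: 0.0
```

>>> {"api": "send_rows", "payload": {
  "series": [
    {"ax": 0, "ay": 0, "az": 0, "dx": -0.5, "dy": -0.3, "dz": 0, "hand": 1},
    {"ax": 0, "ay": 0, "az": 0, "dx": -1.1, "dy": -0.5, "dz": 0, "hand": 1},
    {"ax": 0, "ay": 0, "az": 0, "dx": -1.6, "dy": -0.8, "dz": 0, "hand": 1},
    {"ax": 0, "ay": 0, "az": 0, "dx": -2.2, "dy": -1, "dz": 0, "hand": 1},
    {"ax": 0, "ay": 0, "az": 0, "dx": -2.8, "dy": -1.2, "dz": 0, "hand": 1},
    {"ax": 0, "ay": 0, "az": 0, "dx": -3.4, "dy": -1.3, "dz": 0, "hand": 1},
    {"ax": 0, "ay": 0, "az": 0, "dx": -3.9, "dy": -1.5, "dz": 0, "hand": 1},
    {"ax": 0, "ay": 0, "az": 0, "dx": -4.5, "dy": -1.6, "dz": 0, "hand": 1},
    {"ax": 0, "ay": 0, "az": 0, "dx": -4.5, "dy": -1.6, "dz": 0, "hand": 1}
  ]
}}

```text
clock: 7.0
eef_pos: [520.2, -265.0, 40.2]
tool_rot: [-3.141, 0.001, 2.798]
force: [-0.9, -0.1, -0.0]
width: -0.2
gripper_force: 0.0
```

```bash
python3 - <<'E'
from cell import *
import cv2,numpy as np
d=get_image('scene');e=get_image('side')
f=lambda d,r,c:cv2.resize(d['pixels'][r:r+120,c:c+130],(400,369),interpolation=cv2.INTER_CUBIC)
cv2.imwrite('pics/s3.png',np.hstack([f(d,145,165),f(e,125,190)])[:,:,::-1])
np.savez('scene2.npz',**d);np.savez('side2.npz',**e)
E
```

```text
(no output)
```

View pics/s3.png

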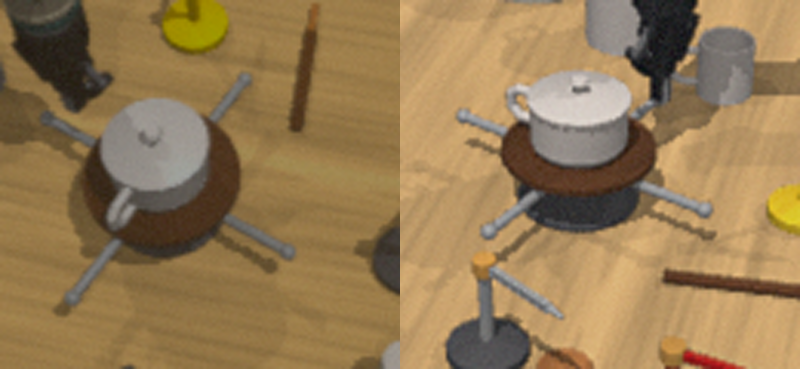

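```bash
python3 - <<'E'
from h import *
A=np.load('scene2.npz');B=np.load('side2.npz');A0=np.load('scene0.npz');B0=np.load('side0.npz')
print('tip predicted',proj(A,(520,-265,40)),proj(B,(520,-265,40)))
a=lambda u,v,z:at(A,(165+u*.325,145+v*.325),z)
b=lambda u,v,z:at(B,(190+(u-400)*.325,125+v*.325),z)
ba=[a(45,118,50),a(245,79,50),a(290,252,50),a(71,298,50)]
c=np.mean(ba,0);print(c,[np.degrees(np.arctan2(*(p-c)[1::-1])).round(1) for p in ba])
for X,Y,r,q in((A0,A,(180,225,185,235),0),(B0,B,(140,200,215,275),1)):
    d=np.abs(X['pixels'].astype(int)-Y['pixels']).sum(2)[r[0]:r[1],r[2]:r[3]]
    print('diff',d.mean(),(d>60).sum())
E
```

```text
tip predicted [190.98321519 183.33288087] [273.41957198 164.85797776]
[ 588.32905364 -142.7295671    50.        ] [np.float64(-108.8), np.float64(160.4), np.float64(71.1), np.float64(-19.6)]
diff 13.485333333333333 26
diff 27.308611111111112 221
```

```bash
python3 - <<'E'
from cell import *
import cv2,numpy as np
from h import *
print(read_state()['eef_pos'])
d=np.load('scene2.npz');e=np.load('side2.npz');w=get_image('wrist');np.savez('wrist2.npz',**w)
def f(d,r,c):
    i=cv2.resize(d['pixels'][r:r+60,c:c+55],(275,300),interpolation=cv2.INTER_CUBIC)
    for p,k in(((520,-265,40),(255,0,0)),((533,-300,50),(0,255,0))):
        u=((proj(d,p)-[c,r])*5+2).astype(int);cv2.circle(i,tuple(map(int,u)),3,k,1)
    return i
cv2.imwrite('pics/s4.png',np.hstack([f(d,140,165),f(e,120,245),cv2.resize(w['pixels'],(250,300))])[:,:,::-1])
E
```

```text
[ 519.06202895 -264.32367484   40.07684764]
```

View pics/s4.png

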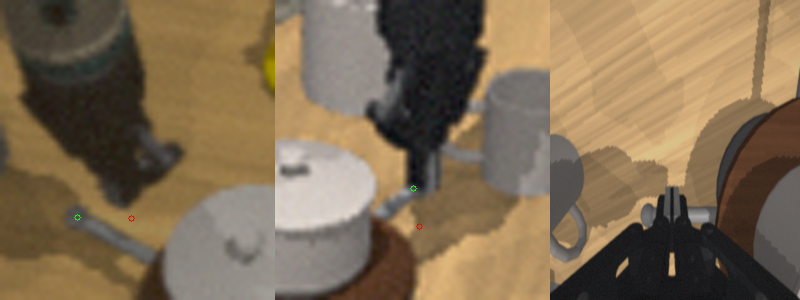

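```bash
python3 - <<'E'
from h import *
import cv2
A=np.load('scene2.npz');B=np.load('side2.npz')
M=lambda d:d['mtx']@np.c_[d['R'],d['t']]
def tri(p,q):
    X=cv2.triangulatePoints(M(A),M(B),np.array(p,float),np.array(q,float));X=X[:3,0]/X[3];return X.round(1),proj(A,X).round(1),proj(B,X).round(1)
print('tip',tri((188,180.5),(275,157.5)))
print('hub',tri((165+543/4,140+294/4),(150+268/4,130+316/4)))
for z in(40,55,70,85,100):print(z,proj(A,(519,-264,z)).round(1),proj(B,(519,-264,z)).round(1))
E
```

```text
tip (array([ 519.6, -273.9,   63.9]), array([187.5, 179.1]), array([274.3, 158.1]))
hub (array([599.7, 141.9, 118.8]), array([300.5, 213. ]), array([216.7, 209.2]))
40 [191.3 183.2] [273.6 165. ]
55 [190.6 180.9] [273.8 161.5]
70 [189.9 178.5] [273.9 158. ]
85 [189.1 176.2] [274.1 154.4]
100 [188.4 173.7] [274.2 150.8]
```

The fingertips sit about 20 mm higher than the reported TCP. They passed over the spokes, so the wheel and pot haven't turned. I'll lift, retrace the arc and go lower.

```bash
python3 - <<'E'
from h import *
c=np.array([585,-145.])
print(arc(c,140,np.linspace(241,145,10)[1:],np.array([519.1,-264.3])))
P=lambda a,r=140:c+r*np.array([np.cos(np.radians(a)),np.sin(np.radians(a))])
for k in range(4):
    a0=145+25*k;print(a0,arc(c,140,a0+2.5*np.arange(1,11),P(a0)))
E
```

```text
[(2.6, 0.3), (5.0, 1.4), (7.1, 2.9), (8.8, 4.8), (10.3, 7.0), (11.2, 9.4), (11.7, 12.0), (11.8, 14.6), (11.3, 17.1)]
145 [(0.1, -0.6), (0.3, -1.2), (0.4, -1.8), (0.4, -2.4), (0.5, -3.0), (0.5, -3.6), (0.5, -4.2), (0.4, -4.8), (0.4, -5.4), (0.3, -6.1)]
170 [(-0.1, -0.6), (-0.3, -1.2), (-0.4, -1.8), (-0.6, -2.4), (-0.8, -2.9), (-1.1, -3.5), (-1.3, -4.0), (-1.6, -4.6), (-2.0, -5.1), (-2.3, -5.6)]
195 [(-0.4, -0.5), (-0.7, -1.0), (-1.1, -1.4), (-1.6, -1.9), (-2.0, -2.3), (-2.5, -2.7), (-2.9, -3.1), (-3.4, -3.5), (-3.9, -3.8), (-4.4, -4.1)]
220 [(-0.5, -0.3), (-1.1, -0.6), (-1.6, -0.8), (-2.2, -1.0), (-2.8, -1.2), (-3.4, -1.4), (-4.0, -1.6), (-4.6, -1.7), (-5.2, -1.8), (-5.8, -1.9)]
```

>>> {"api": "send_rows", "payload": {
  "series": [
    {"ax": 0, "ay": 0, "az": 0, "dx": 0, "dy": 0, "dz": -1.5, "hand": 1},
    {"ax": 0, "ay": 0, "az": 0, "dx": 0, "dy": 0, "dz": -4, "hand": 1},
    {"ax": 0, "ay": 0, "az": 0, "dx": 0, "dy": 0, "dz": -4, "hand": 1}
  ]
}}

```text
clock: 7.45
eef_pos: [520.9, -265.3, 82.9]
tool_rot: [-3.141, 0.005, 2.798]
force: [0.9, -0.1, 0.7]
width: -0.3
gripper_force: 0.0
```

>>> {"api": "send_rows", "payload": {
  "series": [
    {"ax": 0, "ay": 0, "az": 0, "dx": 2.6, "dy": 0.3, "dz": 0, "hand": 1},
    {"ax": 0, "ay": 0, "az": 0, "dx": 5, "dy": 1.4, "dz": 0, "hand": 1},
    {"ax": 0, "ay": 0, "az": 0, "dx": 7.1, "dy": 2.9, "dz": 0, "hand": 1},
    {"ax": 0, "ay": 0, "az": 0, "dx": 8.8, "dy": 4.8, "dz": 0, "hand": 1},
    {"ax": 0, "ay": 0, "az": 0, "dx": 10.3, "dy": 7, "dz": 0, "hand": 1},
    {"ax": 0, "ay": 0, "az": 0, "dx": 11.2, "dy": 9.4, "dz": 0, "hand": 1},
    {"ax": 0, "ay": 0, "az": 0, "dx": 11.7, "dy": 12, "dz": 0, "hand": 1},
    {"ax": 0, "ay": 0, "az": 0, "dx": 11.8, "dy": 14.6, "dz": 0, "hand": 1},
    {"ax": 0, "ay": 0, "az": 0, "dx": 11.3, "dy": 17.1, "dz": 0, "hand": 1},
    {"ax": 0, "ay": 0, "az": 0, "dx": 11.3, "dy": 17.1, "dz": 0, "hand": 1}
  ]
}}

```text
clock: 8.45
eef_pos: [472.1, -61.5, 80.0]
tool_rot: [3.139, 0.001, 2.804]
force: [0.9, 0.7, -0.1]
width: -0.0
gripper_force: 0.0
```

>>> {"api": "send_rows", "payload": {
  "series": [
    {"ax": 0, "ay": 0, "az": 0, "dx": 0, "dy": 0, "dz": 1, "hand": 1},
    {"ax": 0, "ay": 0, "az": 0, "dx": 0, "dy": 0, "dz": 2.5, "hand": 1},
    {"ax": 0, "ay": 0, "az": 0, "dx": 0, "dy": 0, "dz": 4, "hand": 1},
    {"ax": 0, "ay": 0, "az": 0, "dx": 0, "dy": 0, "dz": 5, "hand": 1},
    {"ax": 0, "ay": 0, "az": 0, "dx": 0, "dy": 0, "dz": 5.8, "hand": 1},
    {"ax": 0, "ay": 0, "az": 0, "dx": 0, "dy": 0, "dz": 5.8, "hand": 1}
  ]
}}

```text
clock: 9.05
eef_pos: [469.3, -65.9, 21.1]
tool_rot: [-3.141, -0.002, 2.797]
force: [-0.6, -0.5, -0.1]
width: 0.1
gripper_force: 0.0
```

```bash
python3 - <<'E'
from cell import *
import cv2,numpy as np
from h import *
print(read_state()['eef_pos'],read_state()['clock'])
d=get_image('scene');e=get_image('side');w=get_image('wrist')
def f(d,r,c):
    i=cv2.resize(d['pixels'][r:r+66,c:c+60],(272,300),interpolation=cv2.INTER_CUBIC)
    for p,k in(((470,-65,22),(255,0,0)),((470,-65,40),(255,255,0)),((429,-90,50),(0,255,0))):
        u=((proj(d,p)-[c,r])*4.545+2).astype(int);cv2.circle(i,tuple(map(int,u)),3,k,1)
    return i
cv2.imwrite('pics/s5.png',np.hstack([f(d,140,225),f(e,140,245),cv2.resize(w['pixels'],(250,300))])[:,:,::-1])
E
```

```text
[469.34939367 -65.89578011  21.10630273] 9.05
```

View pics/s5.png

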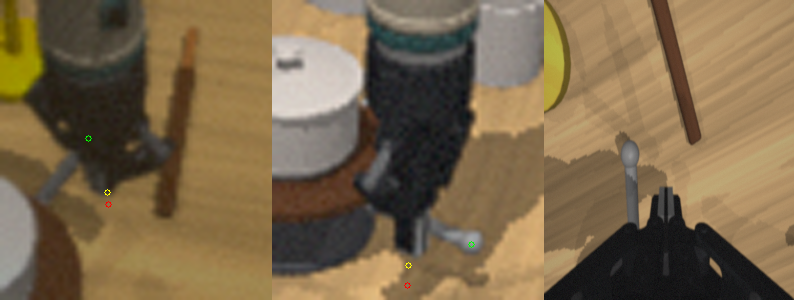

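The tips are still at z ≈ 48, about 25 mm above the reading and level with the spoke. I'll go 14 mm lower and then push.

>>> {"api": "send_rows", "payload": {
  "series": [
    {"ax": 0, "ay": 0, "az": 0, "dx": 0, "dy": 0, "dz": 0.7, "hand": 1},
    {"ax": 0, "ay": 0, "az": 0, "dx": 0, "dy": 0, "dz": 1.4, "hand": 1},
    {"ax": 0, "ay": 0, "az": 0, "dx": 0, "dy": 0, "dz": 1.4, "hand": 1}
  ]
}}

```text
clock: 9.5
eef_pos: [469.9, -65.2, 7.4]
tool_rot: [-3.141, -0.001, 2.798]
force: [-0.6, 0.2, -0.2]
width: 0.6
gripper_force: 0.0
```

>>> {"api": "send_rows", "payload": {
  "series": [
    {"ax": 0, "ay": 0, "az": 0, "dx": 0.1, "dy": -0.6, "dz": 0, "hand": 1},
    {"ax": 0, "ay": 0, "az": 0, "dx": 0.3, "dy": -1.2, "dz": 0, "hand": 1},
    {"ax": 0, "ay": 0, "az": 0, "dx": 0.4, "dy": -1.8, "dz": 0, "hand": 1},
    {"ax": 0, "ay": 0, "az": 0, "dx": 0.4, "dy": -2.4, "dz": 0, "hand": 1},
    {"ax": 0, "ay": 0, "az": 0, "dx": 0.5, "dy": -3, "dz": 0, "hand": 1},
    {"ax": 0, "ay": 0, "az": 0, "dx": 0.5, "dy": -3.6, "dz": 0, "hand": 1},
    {"ax": 0, "ay": 0, "az": 0, "dx": 0.5, "dy": -4.2, "dz": 0, "hand": 1},
    {"ax": 0, "ay": 0, "az": 0, "dx": 0.4, "dy": -4.8, "dz": 0, "hand": 1},
    {"ax": 0, "ay": 0, "az": 0, "dx": 0.4, "dy": -5.4, "dz": 0, "hand": 1},
    {"ax": 0, "ay": 0, "az": 0, "dx": 0.3, "dy": -6.1, "dz": 0, "hand": 1}
  ]
}}

```text
clock: 10.5
eef_pos: [446.8, -122.1, 8.2]
tool_rot: [3.141, -0.0, 2.798]
force: [1.4, 0.6, -0.1]
width: 0.2
gripper_force: 0.5
```

```bash
cat > m.py <<'E'
# wheel angle by matching: ball pixels predicted for each angle vs colour (grey/bright, low saturation) in scene+side
from h import *
import cv2
from cell import get_image
C=np.array([587,-143.5])
def patch(d):return cv2.cvtColor(d['pixels'],cv2.COLOR_RGB2HSV).astype(float)
def score(ds,r,z,c,degs):
    out=[]
    for a in degs:
        t=np.radians(a);s=0
        for d,h in ds:
            for rr in r:
                u=proj(d,(c[0]+rr*np.cos(t),c[1]+rr*np.sin(t),z));s+=cv2.getRectSubPix(h[:,:,1].astype(np.float32),(1,1),tuple(map(float,u)))[0,0]
        out.append(s/len(r)/len(ds))
    return np.array(out)
def spokes(names=('scene','side')):
    ds=[(d,patch(d)) for d in map(get_image,names)];degs=np.arange(0,360,1.)
    s=score(ds,range(110,165,5),50,C,degs);f=s.reshape(4,90).mean(0)
    f=cv2.GaussianBlur(np.r_[f,f,f][None],(5,1),0)[0][90:180]
    return f.argmin(),f.min(),np.median(f),ds
if __name__=='__main__':print(spokes()[:3])
E
python3 - <<'E'
from m import *
print(spokes()[:3])
import m
d=dict(np.load('scene0.npz'));e=dict(np.load('side0.npz'));m.get_image=lambda n:{'scene':d,'side':e}[n]
print('initial',spokes()[:3])
E
```

```text
(np.int64(0), np.float32(21.938423), np.float32(98.47267))
initial (np.int64(71), np.float32(18.674475), np.float32(107.445786))
```

>>> {"api": "send_rows", "payload": {
  "series": [
    {"ax": 0, "ay": 0, "az": 0, "dx": -0.1, "dy": -0.6, "dz": 0, "hand": 1},
    {"ax": 0, "ay": 0, "az": 0, "dx": -0.3, "dy": -1.2, "dz": 0, "hand": 1},
    {"ax": 0, "ay": 0, "az": 0, "dx": -0.4, "dy": -1.8, "dz": 0, "hand": 1},
    {"ax": 0, "ay": 0, "az": 0, "dx": -0.6, "dy": -2.4, "dz": 0, "hand": 1},
    {"ax": 0, "ay": 0, "az": 0, "dx": -0.8, "dy": -2.9, "dz": 0, "hand": 1},
    {"ax": 0, "ay": 0, "az": 0, "dx": -1.1, "dy": -3.5, "dz": 0, "hand": 1},
    {"ax": 0, "ay": 0, "az": 0, "dx": -1.3, "dy": -4, "dz": 0, "hand": 1},
    {"ax": 0, "ay": 0, "az": 0, "dx": -1.6, "dy": -4.6, "dz": 0, "hand": 1},
    {"ax": 0, "ay": 0, "az": 0, "dx": -2, "dy": -5.1, "dz": 0, "hand": 1},
    {"ax": 0, "ay": 0, "az": 0, "dx": -2.3, "dy": -5.6, "dz": 0, "hand": 1}
  ]
}}

```text
clock: 11.6
eef_pos: [450.0, -182.9, 8.2]
tool_rot: [-3.142, -0.0, 2.798]
force: [0.7, 0.3, -0.1]
width: -0.2
gripper_force: 0.5
```

>>> {"api": "send_rows", "payload": {
  "series": [
    {"ax": 0, "ay": 0, "az": 0, "dx": -0.4, "dy": -0.5, "dz": 0, "hand": 1},
    {"ax": 0, "ay": 0, "az": 0, "dx": -0.7, "dy": -1, "dz": 0, "hand": 1},
    {"ax": 0, "ay": 0, "az": 0, "dx": -1.1, "dy": -1.4, "dz": 0, "hand": 1},
    {"ax": 0, "ay": 0, "az": 0, "dx": -1.6, "dy": -1.9, "dz": 0, "hand": 1},
    {"ax": 0, "ay": 0, "az": 0, "dx": -2, "dy": -2.3, "dz": 0, "hand": 1},
    {"ax": 0, "ay": 0, "az": 0, "dx": -2.5, "dy": -2.7, "dz": 0, "hand": 1},
    {"ax": 0, "ay": 0, "az": 0, "dx": -2.9, "dy": -3.1, "dz": 0, "hand": 1},
    {"ax": 0, "ay": 0, "az": 0, "dx": -3.4, "dy": -3.5, "dz": 0, "hand": 1},
    {"ax": 0, "ay": 0, "az": 0, "dx": -3.9, "dy": -3.8, "dz": 0, "hand": 1},
    {"ax": 0, "ay": 0, "az": 0, "dx": -4.4, "dy": -4.1, "dz": 0, "hand": 1}
  ]
}}

```text
clock: 12.6
eef_pos: [477.6, -236.0, 8.1]
tool_rot: [3.142, -0.0, 2.798]
force: [-0.9, 1.5, 0.5]
width: -0.2
gripper_force: 0.5
```

```bash
cat >> m.py <<'E'
def handle(ds):  # white handle over brown head / wood: low saturation at handle tip height
    degs=np.arange(-180,180,1.)
    s=[cv2.GaussianBlur(score([x],(80,84,88,91),104,C,degs).astype(np.float32)[None],(5,1),0)[0] for x in ds]
    return [(degs[q.argmin()],q.min()) for q in s],degs[sum(s).argmin()]
E
python3 - <<'E'
from m import *
import m
q=spokes();print(q[:3],handle(q[3]))
d=dict(np.load('scene0.npz'));e=dict(np.load('side0.npz'));m.get_image=lambda n:{'scene':d,'side':e}[n]
q=spokes();print('initial',handle(q[3]))
E
```

```text
(np.int64(48), np.float32(20.19096), np.float32(106.56304)) ([(np.float64(-124.0), np.float32(13.820106)), (np.float64(-13.0), np.float32(10.064937))], np.float64(52.0))
initial ([(np.float64(145.0), np.float32(15.141043)), (np.float64(-142.0), np.float32(12.463508))], np.float64(-94.0))
```

>>> {"api": "send_rows", "payload": {
  "series": [
    {"ax": 0, "ay": 0, "az": 0, "dx": -0.5, "dy": -0.3, "dz": 0, "hand": 1},
    {"ax": 0, "ay": 0, "az": 0, "dx": -1.1, "dy": -0.6, "dz": 0, "hand": 1},
    {"ax": 0, "ay": 0, "az": 0, "dx": -1.6, "dy": -0.8, "dz": 0, "hand": 1},
    {"ax": 0, "ay": 0, "az": 0, "dx": -2.2, "dy": -1, "dz": 0, "hand": 1},
    {"ax": 0, "ay": 0, "az": 0, "dx": -2.8, "dy": -1.2, "dz": 0, "hand": 1},
    {"ax": 0, "ay": 0, "az": 0, "dx": -3.4, "dy": -1.4, "dz": 0, "hand": 1},
    {"ax": 0, "ay": 0, "az": 0, "dx": -4, "dy": -1.6, "dz": 0, "hand": 1},
    {"ax": 0, "ay": 0, "az": 0, "dx": -4.6, "dy": -1.7, "dz": 0, "hand": 1},
    {"ax": 0, "ay": 0, "az": 0, "dx": -5.2, "dy": -1.8, "dz": 0, "hand": 1},
    {"ax": 0, "ay": 0, "az": 0, "dx": -5.8, "dy": -1.9, "dz": 0, "hand": 1}
  ]
}}

```text
clock: 13.7
eef_pos: [526.0, -273.3, 8.2]
tool_rot: [3.142, -0.0, 2.798]
force: [-1.4, 0.8, -0.2]
width: -0.0
gripper_force: 0.5
```

>>> {"api": "send_rows", "payload": {
  "series": [
    {"ax": 0, "ay": 0, "az": 0, "dx": -0.5, "dy": 0, "dz": 0, "hand": 1},
    {"ax": 0, "ay": 0, "az": 0, "dx": -1.1, "dy": 0, "dz": 0, "hand": 1},
    {"ax": 0, "ay": 0, "az": 0, "dx": -1.6, "dy": 0.1, "dz": 0, "hand": 1},
    {"ax": 0, "ay": 0, "az": 0, "dx": -1.9, "dy": 0.1, "dz": 0, "hand": 1},
    {"ax": 0, "ay": 0, "az": 0, "dx": -2.1, "dy": 0.1, "dz": 0, "hand": 1},
    {"ax": 0, "ay": 0, "az": 0, "dx": -2.2, "dy": 0.2, "dz": 0, "hand": 1}
  ]
}}

```text
clock: 14.3
eef_pos: [547.0, -279.0, 8.2]
tool_rot: [-3.141, -0.0, 2.798]
force: [-1.3, -0.2, -0.4]
width: -0.2
gripper_force: 0.5
```

```bash
python3 - <<'E'
from m import *
q=spokes();print(q[:3])
f=[]
for (d,_),r,c in((q[3][0],155,180),(q[3][1],130,195)):
    i=cv2.resize(d['pixels'][r:r+80,c:c+90],(400,356),interpolation=cv2.INTER_CUBIC);s=400/90
    for a,k in((80,(255,0,0)),(87,(0,255,0)),(94,(0,0,255))):
        t=np.radians(a);u=(proj(d,(C[0]+95*np.cos(t),C[1]+95*np.sin(t),104))-[c,r]+.5)*s
        cv2.circle(i,tuple(map(int,u)),2,k,-1)
    f.append(i)
cv2.imwrite('pics/s6.png',np.hstack(f)[:,:,::-1])
np.savez('scene3.npz',**q[3][0][0]);np.savez('side3.npz',**q[3][1][0])
E
```

```text
(np.int64(81), np.float32(18.031467), np.float32(106.717926))
```

View pics/s6.png

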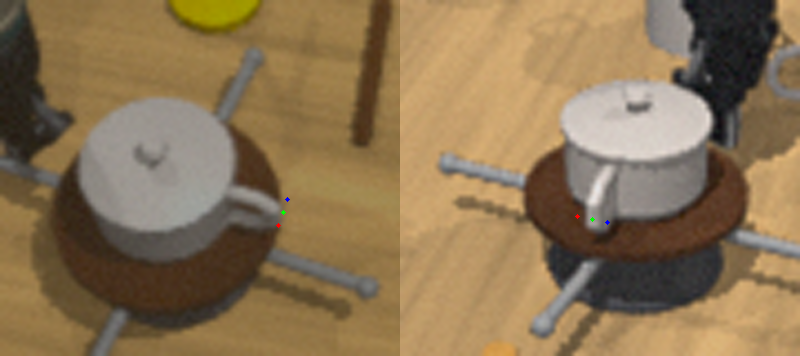

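The handle tip is at left (281,213) and right (597,222), within about 1.5° of the 87° mark, so it points at the post. Now I'll back off the spoke, lift and go to the pointer.

>>> {"api": "send_rows", "payload": {
  "series": [
    {"ax": 0, "ay": 0, "az": 0, "dx": 0.7, "dy": 0, "dz": 0, "hand": 1},
    {"ax": 0, "ay": 0, "az": 0, "dx": 1.5, "dy": 0, "dz": 0, "hand": 1},
    {"ax": 0, "ay": 0, "az": 0, "dx": 1.5, "dy": 0, "dz": -1.5, "hand": 1},
    {"ax": 0, "ay": 0, "az": 0, "dx": 1.5, "dy": 0, "dz": -4.5, "hand": 1},
    {"ax": 0, "ay": 0, "az": 0, "dx": 1.5, "dy": 0, "dz": -8, "hand": 1},
    {"ax": 0, "ay": 0, "az": 0, "dx": 1.5, "dy": 0, "dz": -12, "hand": 1},
    {"ax": 0, "ay": 0, "az": 0, "dx": 1.5, "dy": 0, "dz": -16, "hand": 1},
    {"ax": 0, "ay": 0, "az": 0, "dx": 1.5, "dy": 0, "dz": -19, "hand": 1},
    {"ax": 0, "ay": 0, "az": 0, "dx": 1.5, "dy": 0, "dz": -21.5, "hand": 1},
    {"ax": 0, "ay": 0, "az": 0, "dx": 1.5, "dy": 0, "dz": -22, "hand": 1}
  ]
}}

```text
clock: 15.4
eef_pos: [534.7, -274.5, 232.8]
tool_rot: [-3.141, 0.008, 2.798]
force: [0.4, -0.9, -0.0]
width: 0.2
gripper_force: 0.0
```

>>> {"api": "send_rows", "payload": {
  "series": [
    {"ax": 0, "ay": 0, "az": 0, "dx": 0.4, "dy": 1.5, "dz": 0, "hand": 1},
    {"ax": 0, "ay": 0, "az": 0, "dx": 1.3, "dy": 4.5, "dz": 0, "hand": 1},
    {"ax": 0, "ay": 0, "az": 0, "dx": 2.3, "dy": 8, "dz": 0, "hand": 1},
    {"ax": 0, "ay": 0, "az": 0, "dx": 3.3, "dy": 11.5, "dz": 0, "hand": 1},
    {"ax": 0, "ay": 0, "az": 0, "dx": 4.3, "dy": 15, "dz": 0, "hand": 1},
    {"ax": 0, "ay": 0, "az": 0, "dx": 5.3, "dy": 18.5, "dz": 0, "hand": 1},
    {"ax": 0, "ay": 0, "az": 0, "dx": 6.3, "dy": 22, "dz": 0, "hand": 1},
    {"ax": 0, "ay": 0, "az": 0, "dx": 7.3, "dy": 25.5, "dz": 0, "hand": 1},
    {"ax": 0, "ay": 0, "az": 0, "dx": 8.4, "dy": 29, "dz": 0, "hand": 1},
    {"ax": 0, "ay": 0, "az": 0, "dx": 9.4, "dy": 32.5, "dz": 0, "hand": 1}
  ]
}}

```text
clock: 16.4
eef_pos: [551.9, 66.8, 226.6]
tool_rot: [-3.141, -0.003, 2.799]
force: [0.2, -0.4, 0.6]
width: 0.0
gripper_force: 0.0
```

>>> {"api": "send_rows", "payload": {
  "series": [
    {"ax": 0, "ay": 0, "az": 0, "dx": 1, "dy": 3.5, "dz": 0, "hand": 1},
    {"ax": 0, "ay": 0, "az": 0, "dx": 2, "dy": 7, "dz": 0, "hand": 1},
    {"ax": 0, "ay": 0, "az": 0, "dx": 3, "dy": 10.3, "dz": 0, "hand": 1},
    {"ax": 0, "ay": 0, "az": 0, "dx": 3.6, "dy": 12.3, "dz": 0, "hand": 1},
    {"ax": 0, "ay": 0, "az": 0, "dx": 3.8, "dy": 13.3, "dz": 0, "hand": 1},
    {"ax": 0, "ay": 0, "az": 0, "dx": 3.8, "dy": 13.3, "dz": 0, "hand": 1},
    {"ax": 0, "ay": 0, "az": 0, "dx": 3.8, "dy": 13.3, "dz": 0, "hand": 1}
  ]
}}

```text
clock: 17.1
eef_pos: [562.5, 200.6, 227.5]
tool_rot: [-3.14, -0.001, 2.797]
force: [-0.5, -0.8, 0.4]
width: -0.2
gripper_force: 0.0
```

```bash
python3 - <<'E'
from m import *
from cell import read_state
s=read_state();print(s['clock'],s['eef_pos'],spokes()[:3])
E
```

```text
17.1 [562.46797961 200.56053335 227.47428866] (np.int64(81), np.float32(23.67424), np.float32(106.37275))
```

>>> {"api": "send_rows", "payload": {
  "series": [
    {"ax": 0, "ay": 0, "az": 0, "dx": 0, "dy": 0, "dz": 2, "hand": 1},
    {"ax": 0, "ay": 0, "az": 0, "dx": 0, "dy": 0, "dz": 5, "hand": 1},
    {"ax": 0, "ay": 0, "az": 0, "dx": 0, "dy": 0, "dz": 8, "hand": 1},
    {"ax": 0, "ay": 0, "az": 0, "dx": 0, "dy": 0, "dz": 11, "hand": 1},
    {"ax": 0, "ay": 0, "az": 0, "dx": 0, "dy": 0, "dz": 13.5, "hand": 1},
    {"ax": 0, "ay": 0, "az": 0, "dx": 0, "dy": 0, "dz": 15.2, "hand": 1},
    {"ax": 0, "ay": 0, "az": 0, "dx": 0, "dy": 0, "dz": 16, "hand": 1},
    {"ax": 0, "ay": 0, "az": 0, "dx": 0, "dy": 0, "dz": 16, "hand": 1}
  ]
}}

```text
clock: 18.0
eef_pos: [562.6, 200.7, 67.4]
tool_rot: [-3.14, -0.001, 2.796]
force: [0.1, 0.6, 0.5]
width: 0.0
gripper_force: 0.0
```

```bash
cat >> m.py <<'E'
H=np.array([600.5,142.5])
def pointer():
    ds=[(d,patch(d)) for d in map(get_image,('scene','side'))];degs=np.arange(0,360,1.)
    o=[]
    for x in [[ds[0]],[ds[1]],ds]:
        s=cv2.GaussianBlur(score(x,range(30,104,4),111,H,degs).astype(np.float32)[None],(3,1),0)[0];o.append((degs[s.argmin()],round(float(s.min()))))
    return o
E
python3 - <<'E'
from m import *
from cell import read_state
import m
s=read_state();print(s['clock'],s['eef_pos'],pointer())
p=s['eef_pos'][:2];v=p-H;r=np.hypot(*v);a=np.degrees(np.arctan2(v[1],v[0]));print(r,a)
P=lambda a:H+r*np.array([np.cos(np.radians(a)),np.sin(np.radians(a))])
for k in range(4):
    a0=a+30*k;print(round(a0,1),arc(H,r,a0+3*np.arange(1,11),P(a0)))
d=dict(np.load('scene0.npz'));e=dict(np.load('side0.npz'));m.get_image=lambda n:{'scene':d,'side':e}[n]
print('initial',pointer())
E
```

```text
18.0 [562.56030916 200.68506306  67.39576884] [(np.float64(7.0), 48), (np.float64(109.0), 14), (np.float64(151.0), 51)]
69.46165636265228 123.10644383556584
123.1 [(0.2, -0.3), (0.4, -0.6), (0.6, -0.9), (0.8, -1.2), (0.9, -1.6), (1.0, -1.9), (1.1, -2.3), (1.2, -2.6), (1.3, -3.0), (1.4, -3.3)]
153.1 [(0.0, -0.4), (0.1, -0.7), (0.1, -1.1), (0.0, -1.5), (-0.0, -1.8), (-0.1, -2.2), (-0.1, -2.5), (-0.2, -2.9), (-0.4, -3.2), (-0.5, -3.6)]
183.1 [(-0.1, -0.3), (-0.3, -0.7), (-0.5, -1.0), (-0.7, -1.3), (-0.9, -1.6), (-1.1, -1.8), (-1.4, -2.1), (-1.6, -2.4), (-1.9, -2.6), (-2.2, -2.8)]
213.1 [(-0.3, -0.2), (-0.6, -0.4), (-0.9, -0.6), (-1.2, -0.8), (-1.6, -0.9), (-1.9, -1.0), (-2.3, -1.1), (-2.6, -1.2), (-3.0, -1.3), (-3.3, -1.4)]
initial [(np.float64(150.0), 18), (np.float64(112.0), 6), (np.float64(150.0), 16)]
```

>>> {"api": "send_rows", "payload": {
  "series": [
    {"ax": 0, "ay": 0, "az": 0, "dx": 0.2, "dy": -0.3, "dz": 0, "hand": 1},
    {"ax": 0, "ay": 0, "az": 0, "dx": 0.4, "dy": -0.6, "dz": 0, "hand": 1},
    {"ax": 0, "ay": 0, "az": 0, "dx": 0.6, "dy": -0.9, "dz": 0, "hand": 1},
    {"ax": 0, "ay": 0, "az": 0, "dx": 0.8, "dy": -1.2, "dz": 0, "hand": 1},
    {"ax": 0, "ay": 0, "az": 0, "dx": 0.9, "dy": -1.6, "dz": 0, "hand": 1},
    {"ax": 0, "ay": 0, "az": 0, "dx": 1, "dy": -1.9, "dz": 0, "hand": 1},
    {"ax": 0, "ay": 0, "az": 0, "dx": 1.1, "dy": -2.3, "dz": 0, "hand": 1},
    {"ax": 0, "ay": 0, "az": 0, "dx": 1.2, "dy": -2.6, "dz": 0, "hand": 1},
    {"ax": 0, "ay": 0, "az": 0, "dx": 1.3, "dy": -3, "dz": 0, "hand": 1},
    {"ax": 0, "ay": 0, "az": 0, "dx": 1.4, "dy": -3.3, "dz": 0, "hand": 1}
  ]
}}

```text
clock: 19.1
eef_pos: [538.6, 175.4, 68.2]
tool_rot: [-3.142, -0.0, 2.798]
force: [1.5, 0.5, -0.3]
width: 0.3
gripper_force: 0.3
```

>>> {"api": "send_rows", "payload": {
  "series": [
    {"ax": 0, "ay": 0, "az": 0, "dx": 0, "dy": -0.4, "dz": 0, "hand": 1},
    {"ax": 0, "ay": 0, "az": 0, "dx": 0.1, "dy": -0.7, "dz": 0, "hand": 1},
    {"ax": 0, "ay": 0, "az": 0, "dx": 0.1, "dy": -1.1, "dz": 0, "hand": 1},
    {"ax": 0, "ay": 0, "az": 0, "dx": 0, "dy": -1.5, "dz": 0, "hand": 1},
    {"ax": 0, "ay": 0, "az": 0, "dx": 0, "dy": -1.8, "dz": 0, "hand": 1},
    {"ax": 0, "ay": 0, "az": 0, "dx": -0.1, "dy": -2.2, "dz": 0, "hand": 1},
    {"ax": 0, "ay": 0, "az": 0, "dx": -0.1, "dy": -2.5, "dz": 0, "hand": 1},
    {"ax": 0, "ay": 0, "az": 0, "dx": -0.2, "dy": -2.9, "dz": 0, "hand": 1},
    {"ax": 0, "ay": 0, "az": 0, "dx": -0.4, "dy": -3.2, "dz": 0, "hand": 1},
    {"ax": 0, "ay": 0, "az": 0, "dx": -0.5, "dy": -3.6, "dz": 0, "hand": 1}
  ]
}}

```text
clock: 20.1
eef_pos: [531.4, 139.9, 68.2]
tool_rot: [3.141, 0.0, 2.798]
force: [0.1, 1.5, -0.1]
width: -0.2
gripper_force: 0.3
```

>>> {"api": "send_rows", "payload": {
  "series": [
    {"ax": 0, "ay": 0, "az": 0, "dx": -0.1, "dy": -0.3, "dz": 0, "hand": 1},
    {"ax": 0, "ay": 0, "az": 0, "dx": -0.3, "dy": -0.7, "dz": 0, "hand": 1},
    {"ax": 0, "ay": 0, "az": 0, "dx": -0.5, "dy": -1, "dz": 0, "hand": 1},
    {"ax": 0, "ay": 0, "az": 0, "dx": -0.7, "dy": -1.3, "dz": 0, "hand": 1},
    {"ax": 0, "ay": 0, "az": 0, "dx": -0.9, "dy": -1.6, "dz": 0, "hand": 1},
    {"ax": 0, "ay": 0, "az": 0, "dx": -1.1, "dy": -1.8, "dz": 0, "hand": 1},
    {"ax": 0, "ay": 0, "az": 0, "dx": -1.4, "dy": -2.1, "dz": 0, "hand": 1},
    {"ax": 0, "ay": 0, "az": 0, "dx": -1.6, "dy": -2.4, "dz": 0, "hand": 1},
    {"ax": 0, "ay": 0, "az": 0, "dx": -1.9, "dy": -2.6, "dz": 0, "hand": 1},
    {"ax": 0, "ay": 0, "az": 0, "dx": -2.2, "dy": -2.8, "dz": 0, "hand": 1}
  ]
}}

```text
clock: 21.1
eef_pos: [542.6, 106.2, 68.2]
tool_rot: [3.142, -0.0, 2.798]
force: [-0.6, 0.4, -0.2]
width: -0.0
gripper_force: 0.3
```

```bash
python3 - <<'E'
from m import *
from cell import read_state
s=read_state();v=s['eef_pos'][:2]-H;print(s['clock'],s['eef_pos'],np.hypot(*v),np.degrees(np.arctan2(v[1],v[0]))%360)
print(pointer())
ds=[(d,patch(d)) for d in map(get_image,('scene','side'))];g=np.arange(190,290,4.)
for x in ds:print(score([x],range(84,107,4),111,H,g).round().astype(int).tolist())
E
```

```text
21.1 [542.63294763 106.15948597  68.16728374] 68.33175476964773 212.1288246166929
[(np.float64(227.0), 29), (np.float64(111.0), 6), (np.float64(227.0), 22)]
[114, 116, 115, 117, 124, 114, 119, 117, 126, 80, 83, 134, 135, 133, 131, 127, 129, 131, 133, 134, 134, 134, 132, 133, 132]
[112, 111, 113, 112, 113, 113, 109, 98, 88, 39, 8, 29, 35, 31, 40, 31, 34, 25, 20, 8, 38, 80, 114, 115, 114]
```

>>> {"api": "send_rows", "payload": {
  "series": [
    {"ax": 0, "ay": 0, "az": 0, "dx": -0.3, "dy": -0.2, "dz": 0, "hand": 1},
    {"ax": 0, "ay": 0, "az": 0, "dx": -0.6, "dy": -0.4, "dz": 0, "hand": 1},
    {"ax": 0, "ay": 0, "az": 0, "dx": -0.9, "dy": -0.6, "dz": 0, "hand": 1},
    {"ax": 0, "ay": 0, "az": 0, "dx": -1.2, "dy": -0.8, "dz": 0, "hand": 1},
    {"ax": 0, "ay": 0, "az": 0, "dx": -1.6, "dy": -0.9, "dz": 0, "hand": 1},
    {"ax": 0, "ay": 0, "az": 0, "dx": -1.9, "dy": -1, "dz": 0, "hand": 1},
    {"ax": 0, "ay": 0, "az": 0, "dx": -2.3, "dy": -1.1, "dz": 0, "hand": 1},
    {"ax": 0, "ay": 0, "az": 0, "dx": -2.6, "dy": -1.2, "dz": 0, "hand": 1},
    {"ax": 0, "ay": 0, "az": 0, "dx": -3, "dy": -1.3, "dz": 0, "hand": 1},
    {"ax": 0, "ay": 0, "az": 0, "dx": -3.3, "dy": -1.4, "dz": 0, "hand": 1}
  ]
}}

```text
clock: 22.3
eef_pos: [569.2, 81.9, 68.2]
tool_rot: [-3.142, -0.0, 2.798]
force: [0.1, 1.3, -0.3]
width: -0.0
gripper_force: 0.3
```

```bash
python3 - <<'E'
from m import *
from cell import read_state
s=read_state();p=s['eef_pos'][:2];v=p-H;r=np.hypot(*v);a=np.degrees(np.arctan2(v[1],v[0]))%360;print(s['clock'],r,a)
print(pointer())
ds=[(d,patch(d)) for d in map(get_image,('scene','side'))];g=np.arange(240,290,2.)
for x in ds:print(score([x],range(84,107,4),111,H,g).round().astype(int).tolist())
print(arc(H,r,a+np.array([2,4,6,8,9,10]),p))
E
```

```text
22.3 68.23828721464895 242.68455246339914
[(np.float64(257.0), 29), (np.float64(112.0), 6), (np.float64(257.0), 24)]
[120, 132, 131, 133, 132, 132, 128, 103, 62, 45, 86, 120, 133, 134, 134, 134, 135, 134, 134, 134, 134, 135, 135, 132, 136]
[31, 15, 12, 13, 9, 7, 18, 29, 39, 34, 35, 29, 29, 52, 45, 53, 56, 65, 78, 89, 79, 95, 111, 114, 114]
[(-0.2, -0.0), (-0.5, -0.0), (-0.7, -0.1), (-1.0, -0.1), (-1.1, -0.1), (-1.2, -0.1)]
```

Pointer at about 257°, target about 267°. I'll push the last 9–10°, then back off and check.

>>> {"api": "send_rows", "payload": {
  "series": [
    {"ax": 0, "ay": 0, "az": 0, "dx": -0.2, "dy": 0, "dz": 0, "hand": 1},
    {"ax": 0, "ay": 0, "az": 0, "dx": -0.5, "dy": 0, "dz": 0, "hand": 1},
    {"ax": 0, "ay": 0, "az": 0, "dx": -0.7, "dy": -0.1, "dz": 0, "hand": 1},
    {"ax": 0, "ay": 0, "az": 0, "dx": -1, "dy": -0.1, "dz": 0, "hand": 1},
    {"ax": 0, "ay": 0, "az": 0, "dx": -1.1, "dy": -0.1, "dz": 0, "hand": 1},
    {"ax": 0, "ay": 0, "az": 0, "dx": -1.2, "dy": -0.1, "dz": 0, "hand": 1},
    {"ax": 0, "ay": 0, "az": 0, "dx": -1.2, "dy": -0.1, "dz": 0, "hand": 1}
  ]
}}

```text
clock: 23.2
eef_pos: [580.0, 77.0, 68.2]
tool_rot: [3.142, 0.0, 2.798]
force: [-0.0, 0.1, 0.8]
width: -0.1
gripper_force: 0.1
```

>>> {"api": "send_rows", "payload": {
  "series": [
    {"ax": 0, "ay": 0, "az": 0, "dx": 0.5, "dy": 0, "dz": 0, "hand": 1},
    {"ax": 0, "ay": 0, "az": 0, "dx": 1.5, "dy": 0, "dz": 0, "hand": 1},
    {"ax": 0, "ay": 0, "az": 0, "dx": 4, "dy": 0, "dz": 0, "hand": 1},
    {"ax": 0, "ay": 0, "az": 0, "dx": 7, "dy": 0, "dz": 0, "hand": 1},
    {"ax": 0, "ay": 0, "az": 0, "dx": 9, "dy": 0, "dz": -2, "hand": 1},
    {"ax": 0, "ay": 0, "az": 0, "dx": 10, "dy": 0, "dz": -6, "hand": 1},
    {"ax": 0, "ay": 0, "az": 0, "dx": 10, "dy": 0, "dz": -10, "hand": 1},
    {"ax": 0, "ay": 0, "az": 0, "dx": 10, "dy": 0, "dz": -13, "hand": 1},
    {"ax": 0, "ay": 0, "az": 0, "dx": 10, "dy": 0, "dz": -13, "hand": 1}
  ]
}}

```text
clock: 24.1
eef_pos: [487.8, 111.8, 202.2]
tool_rot: [3.137, 0.007, 2.798]
force: [0.1, 0.2, 0.2]
width: -0.1
gripper_force: 0.0
```

```bash
python3 - <<'E'
from m import *
from cell import read_state
s=read_state();print(s['clock'],s['eef_pos'])
q=spokes();print(q[:3],pointer())
g=np.arange(255,281,1.)
print(score([q[3][0]],range(84,107,4),111,H,g).round().astype(int).tolist())
# handle tip, scene camera, search near 87 deg at radius 82-92
g=np.arange(75,101,1.)
for x in q[3]:print(score([x],(84,87,90,93),104,C,g).round().astype(int).tolist())
# pixel centroid of moved/handle vs 3rd snapshots
for n,x,r in(('scene3',q[3][0],(185,215,225,250)),('side3',q[3][1],(160,185,230,250))):
    o=np.load(n+'.npz')['pixels'].astype(int);d=abs(o-x[0]['pixels']).sum(2)[r[0]:r[1],r[2]:r[3]];print(n,d.mean(),(d>60).sum())
E
```

```text
24.1 [487.75749351 111.84871296 202.23540561]
(np.int64(81), np.float32(21.60368), np.float32(107.40282)) [(np.float64(267.0), 19), (np.float64(111.0), 6), (np.float64(267.0), 13)]
[128, 129, 129, 129, 129, 129, 129, 124, 112, 94, 69, 41, 25, 32, 53, 81, 104, 120, 129, 132, 132, 133, 134, 134, 133, 133]
[92, 80, 71, 59, 45, 37, 38, 39, 39, 40, 40, 39, 38, 40, 43, 50, 60, 73, 87, 101, 116, 129, 136, 139, 141, 140]
[152, 154, 159, 159, 148, 124, 95, 65, 42, 28, 20, 18, 18, 18, 17, 15, 14, 16, 18, 21, 24, 30, 39, 42, 42, 42]
scene3 23.61466666666667 114
side3 39.082 36
```

```bash
python3 -c "
from cell import *
print(finish_job())"
```

```text
the job is handed in; nothing more can be done
None
```

The job is handed in: the wheel is turned so the handle points at the gauge post (about 87°), the pointer is turned to the handle (about 267°), and the arm is clear of everything; the hand-in returned no verdict.

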